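# Hang a postcard pocket on the counter rack by its side slot

### The arm

A 7-joint arm with a two-finger parallel gripper is mounted at the origin on the work surface. World frame = base frame: x ahead of the robot, y to its left, z up, the work surface at z = 0. Lengths are in m, angles in rad, forces in N, time in s.
With the tool pointing down it reaches from about 0.425 to 0.8 m from the base axis. Payload 8.3 kg.
Tool frame: the origin (TCP) lies between the finger pads; the fingertips stand ahead of it and the grasp point (between the pads) lies 5 mm behind it (robot.nose_length is the z of the fingertips in the tool frame, in m); z points along the fingers, y is the direction in which the jaws open and shut (so a half turn about z gives the same grasp; the last joint's range is limited). The gripper opens to 85 mm and grips with 20 to 120 N. Pads are 22 mm wide; open, the fingers measure 114 mm over their backs; the gripper's body (76 mm by 85 mm) begins 54 mm behind the grasp point. The pads swing forward as they close: fully open they stand 13 mm farther back than shut.
Start: joints at [1.118, 0.383, 0.016, 1.37, -0.006, 1.388, -0.046], TCP at [0.238, -0.578, 0.245] pointing down, gripper open.
Joint ranges: [-2.95, 2.95], [-0.25, 2.06], [-1.52, 1.56], [0.18, 2.33], [-1.44, 4.58], [0.02, 2.06], [-3.01, 3.01]. Speed limits (rad/s): [2.39, 2.39, 3.01, 3.01, 3.14, 3.14, 3.14].

### API

Orientations are given as a rotation vector (axis times angle).
In Python, from cell import robot, imaging gives the robot as it stands. The module is installed in compiled form; this text tells all that it offers.
- The arm moves only by the tool arm_command, never from a script. Its argument "rows" is a list that holds one entry, the list of rows, each a list of 5 numbers: the shift along the world's x, y, z as a fraction of full scale, then the turn about the world's z as a fraction of full scale, then the closure, from 0 (fully open) to 1 (shut). In form: [[[tx, ty, tz, roll, claw], ...]]. A call has 1 to 20 rows; each row is the pose to reach, as a shift and turn from the pose commanded when the call began; what a row does not reach only later rows make up. Full scale, the value 1, is 0.1 m for a shift and pi/2 rad for a turn. A row lasts 1/8 s, in which the tool goes at most 62.5 mm and 10.7 degrees, less where a joint would pass 70% of its speed; a pose out of reach is approached as far as the arm can. A call with a number of a shift or a turn outside -1 to 1 is refused whole. A call with a gripper value outside its range is refused whole. The fingers move at their own pace and stop on an object; "squeeze" is the grip in N (left out, the last holds). Time passes only in rows, so rows that repeat a pose let the fingers close. It gives the time, the measured TCP pose, the force and the opening at its end, in the units of the state.
- robot.observe(): the state, without advancing time (a new reading comes with each control period).
- imaging.snapshot(name): name is "side" or "top" or "wrist"; returns a dict with "frame" (480x640x3 uint8, blue, green, red), "mtx" (3x3 intrinsics, pixels), "pose" (4x4, takes a point from camera to world coordinates). Camera axes: x right, y up, looking along -z (the intrinsics and any distortion apply to the point x, -y, -z); pixel columns grow to the right and rows downward; lengths in m; the calibration is good to about 2 mm. A picture is of the moment at which its call begins. There is no depth.
- robot.job_done(): hands the job in, once; it reports no verdict.
The state is a dict: "clock": time; "joints": joint angles; "joint_velocities": joint speeds; "joint_efforts": joint torques, N m; "ee_pos": TCP position; "eef_rot": TCP orientation; "contact_force": force on the tool from outside, world axes, zero at the start; "ft_torque": the same for the moment, N m; "width": opening from 0.0 (shut) to 1.0 (fully open).
Only numpy, scipy, OpenCV 4.12 (cv2) and the standard library are available. Lean on these libraries where they do the work, as an engineer would, in place of code of your own. Each camera call takes 0.05 s, during which the arm holds its last target. There are 200 camera calls.

### The job

Pick up the full postcard pocket standing on the counter and hang it on the rack's free stud, cards facing the same way as the pocket already hanging there: bring the slot in its tab sideways over the stud, between the upright and the stud's head, and let it down until the stud sits fully up in the notch and the pocket hangs straight and still by itself. The stud's exact height is not known, so feel for it, work gently (the enamel chips if the pocket is pressed hard on the rack), and leave the other things on the counter where they are.

Things in the scene. Friction and masses are not known exactly. Their poses are not given: they have to be found in the camera images.
- pocket: White enamelled steel postcard pocket full of cards, loose, 0.22 to 0.45 kg, standing upright on the counter. Origin: bottom of its 3 mm back plate, mid-thickness, mid-width. x forward (cards side), y to its left, z up. Tray x -1.5..34, y -78..78 mm, cards to z = 110; above it a flat 3 mm tab (x -1.5..1.5) with a slot and a hem. Centre of mass near x 9, y 0, z 68 mm.
- hem (a point): Middle of the folded hem on top of the tab, the place to grip, fingers closing along x: 215 mm above the pocket's origin. The hem is 10 mm thick (x), runs y -22..28 mm and z 200..230 mm in the pocket's frame. Pocket's axes.
- lip (a point): Outer end (y = 28 mm) of the upper lip of the tab's slot, on the lip's lower edge, 159 mm above the pocket's origin. The lip's lower edge is level, from y = 28 in to y = 5.5 mm, where the notch begins. The slot is open on this +y side, 10 mm high between lip and jaw, closed at y = -5.5 mm by the tab's spine. Pocket's axes.
- jaw (a point): Outer end (y = 14 mm) of the slot's lower jaw, on its top edge, 149 mm above the pocket's origin; the jaw is 14 mm shorter than the lip. Its top edge is level, in to the spine at y = -5.5 mm. Pocket's axes.
- seat (a point): Where the stud's axis lies when the stud sits fully up in the notch: 164 mm above the pocket's origin, y = 0. The notch, at the inner end of the slot, spans y -5.5..5.5 mm and rises 9 mm above the lip's edge, to z = 168 mm. Pocket's axes.
- rack: Rack. Origin on the counter straight below the free stud's mid-shank; x to the side the cards face, y to its left, z up. Dark base plate 12 mm high, x -75..125, y -100..300 mm. Two white uprights, x -24..-6 mm, 40 mm wide, top at z = 225 mm, at y = 0 (free) and y = 200 mm (full), a low crossbar between. Fixed. Do not press the pocket on it with over 15 N.
- free_stud (a point): Nominal axis point of the free stud at mid-shank, 205 mm up, rack's axes. Its x, y are true, but the stud is clamped in a height slot and sits anywhere from 191 to 219 mm up; not shown here; it holds firm. Steel shank 8 mm thick along x, x -6..6 mm from the upright's face, then a head 18 mm wide, x 6..9 mm. The tab goes between upright and head.
- full_stud (a point): The other stud, at y = 200 mm on the rack, with a like pocket hanging on it (part of the rack, does not move): y 122..278, z 41..271, x -5..34 mm in the rack's frame.
- mug: White mug, 76 mm wide, 85 mm high, loose bystander; origin under its centre.
- jar: Amber honey jar with a brass lid, 60 mm wide, 85 mm high, loose bystander; origin under its centre.
- carton: Small cardboard gift box 70 x 100 x 45 mm with a blue band, loose bystander; origin under its centre.
Mind the look-alikes: they are no part of the job. There is more than one size of the pocket; the job needs the middle-sized.

How it is judged:
On the way, in this order (a step that is already met when the one before it is completed fails the run):
1. the pocket is lifted clear of the counter (height (world z) of pocket above 0.025 m), for 0.2 s.
2. the stud is in the mouth of the slot, between lip and jaw, the tab behind the stud's head (y of seat in the frame of free_stud between -0.022 and -0.004 m and x of seat in the frame of free_stud between -0.006 and 0.006 m and z of seat in the frame of free_stud between -0.008 and 0.029 m), for 0.05 s.
At the end, for the whole second after the job is handed in: The pocket hangs by itself on the free stud, at rest (under 20 mm/s), the stud up in the notch: seat within 4 mm sideways, 6 mm front to back and 17 mm in height of the nominal stud point (covers its adjustment), upright within 0.14 rad, parallel to the rack within 0.25 rad (y of seat in the frame of free_stud between -0.004 and 0.004 m and x of seat in the frame of free_stud between -0.006 and 0.006 m and z of seat in the frame of free_stud between -0.017 and 0.017 m and angle between pocket's own z axis and vertical below 0.14 rad and angle between the x axis of pocket and the x axis of rack, either way round below 0.25 rad and contact force between pocket and rack above 0.8 N and linear speed of pocket below 0.02 m/s); the robot touches nothing.
It fails at once if pocket and rack pressed together with more than 15 N (contact force between pocket and rack above 15 N).
It fails at once if the robot pushes the rack with more than 15 N (contact force between the arm and rack above 15 N).
It fails at once if the mug, the jar or the carton is moved by more than 20 mm (distance of any of mug, jar, carton from where it was at the start of the episode above 0.02 m).
It also fails if it takes over 61 s, if anything falls off the work surface, if the arm or the gripper's body presses on something with over 40 N, if the wrist force passes 120 N, or if a joint passes its speed limit or range.

## Working session

There is one attempt and no reset: what is moved stays moved. The work goes in short steps, Python scripts to look and compute and a tool call to move; the robot and the scene stay as the last step left them, time stands still between calls to the robot, and variables do not carry over. Pictures are saved under pics/ and viewed, about 8 in all and at most 12, crops included, and the job is handed in when it is done.

Besides the shell and the picture viewer there is one more tool, called after "Request:" as name(argument=value, ...) on one line, values as JSON. arm_command: Moves the arm, as the interface text tells. Its arguments: {"type":"object","properties":{"rows":{"type":"array"},"squeeze":{"type":"number"}},"required":["rows"]}

```bash
mkdir -p pics; cat > h.py <<'E'
import numpy as np, cv2
from cell import robot, imaging
def snap(n,f=None):
    s=imaging.snapshot(n)
    if f: cv2.imwrite('pics/'+f,s['frame'])
    return s
def ray(s,u,v):
    K=np.array(s['mtx']);T=np.array(s['pose'])
    d=np.linalg.inv(K)@[u,v,1.]; d=T[:3,:3]@(d*[1,-1,-1]); return T[:3,3],d/np.linalg.norm(d)
def onz(s,u,v,z):
    o,d=ray(s,u,v); return o+d*(z-o[2])/d[2]
def two(s1,p1,s2,p2):
    o1,d1=ray(s1,*p1);o2,d2=ray(s2,*p2)
    A=np.stack([d1,-d2],1);t=np.linalg.lstsq(A,o2-o1,rcond=None)[0]
    a=o1+d1*t[0];b=o2+d2*t[1];return (a+b)/2,np.linalg.norm(a-b)
def proj(s,p):
    K=np.array(s['mtx']);T=np.array(s['pose'])
    c=T[:3,:3].T@(np.array(p)-T[:3,3]);c=K@(c*[1,-1,-1]);return c[:2]/c[2]
E
python3 - <<'E'
from h import *
import pickle
S={n:snap(n) for n in('side','top','wrist')}
pickle.dump(S,open('s0.pkl','wb'))
for n in S: print(n,np.round(S[n]['pose'],3).tolist(),np.round(S[n]['mtx'],1).tolist(), [k for k in S[n]])
cv2.imwrite('pics/side0.png',S['side']['frame']);cv2.imwrite('pics/top0.png',S['top']['frame'])
print(robot.observe(),robot.nose_length)
E
```

```text
side [[-0.991, 0.076, -0.108, 0.326], [-0.131, -0.65, 0.749, 0.729], [-0.014, 0.756, 0.654, 0.814], [0.0, 0.0, 0.0, 1.0]] [[517.2, 0.0, 304.8], [0.0, 517.2, 249.4], [0.0, 0.0, 1.0]] ['frame', 'mtx', 'pose']
top [[-0.02, 0.984, -0.178, 0.193], [-1.0, -0.021, -0.002, -0.03], [-0.006, 0.178, 0.984, 1.597], [0.0, 0.0, 0.0, 1.0]] [[603.9, 0.0, 316.2], [0.0, 603.9, 236.0], [0.0, 0.0, 1.0]] ['frame', 'mtx', 'pose']
wrist [[0.379, 0.892, 0.245, 0.299], [-0.925, 0.366, 0.098, -0.552], [-0.002, -0.264, 0.964, 0.373], [0.0, 0.0, 0.0, 1.0]] [[390.8, 0.0, 317.9], [0.0, 390.8, 228.8], [0.0, 0.0, 1.0]] ['frame', 'mtx', 'pose']
{'clock': 0.15, 'joints': array([ 1.1181107 ,  0.38410876,  0.01640011,  1.37090882, -0.00629925,
        1.3881753 , -0.04649704]), 'joint_velocities': array([-0.00127717, -0.00414914, -0.00019675, -0.00308644,  0.00072951,
        0.00051836,  0.00042544]), 'joint_efforts': array([ 1.86864861e-03, -6.28155255e+01,  8.45503695e-01, -3.72172058e+01,
        1.65853696e-02,  1.08731916e-02,  4.48335641e-05]), 'ee_pos': array([ 0.23738199, -0.57777579,  0.24447079]), 'eef_rot': array([-3.08061629e+00, -6.08179448e-01,  5.09695016e-04]), 'contact_force': array([-0.56835389,  0.43019669, -0.00250543]), 'ft_torque': array([-0.02412312,  0.02128422,  0.02331591]), 'width': 0.9985591452384764} 0.014
```

View pics/side0.png

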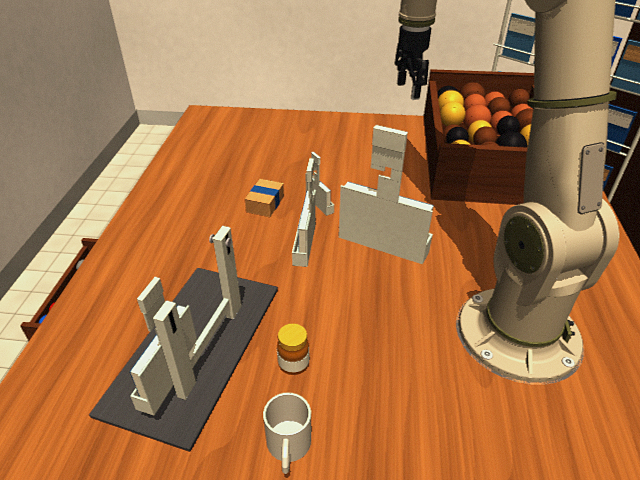

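View pics/top0.png

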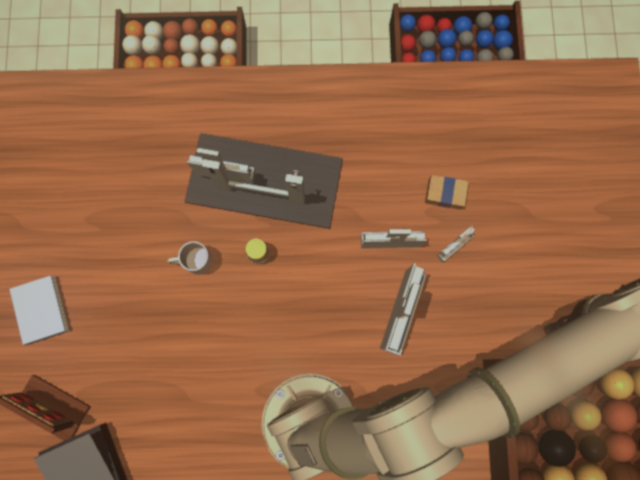

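```bash
python3 - <<'E'
import pickle
from h import *
S=pickle.load(open('s0.pkl','rb'))
a=S['side']['frame'][140:280,270:450];b=S['top']['frame'][215:265,350:490];c=S['side']['frame'][215:340,180:290]
a=cv2.resize(a,None,fx=2.9,fy=2.9,interpolation=3);b=cv2.resize(b,None,fx=3.5,fy=3.5,interpolation=3);c=cv2.resize(c,None,fx=2.4,fy=2.4,interpolation=3)
im=np.zeros((600,800,3),np.uint8)
im[:406,:522]=a;im[410:585,:490]=b;im[:300,530:794]=c
cv2.imwrite('pics/crop.png',im)
# scale checks on candidates: top pixel tray ends onto z=.055
s=S['top']
for n,(p,q) in dict(A=((418,266),(394,352)),B=((362,240),(427,240)),C=((440,258),(474,230))).items():
    P=onz(s,*p,.06);Q=onz(s,*q,.06);print(n,P,Q,np.linalg.norm(P-Q))
r=[onz(s,*p,.012) for p in((202,134),(342,157),(330,228),(186,203))];print(np.round(r,3))
E
```

```text
A [ 0.38774438 -0.28659322  0.06      ] [ 0.17282771 -0.21589888  0.06      ] 0.2262451425872971
B [ 0.45830031 -0.14554707  0.06      ] [ 0.45478518 -0.31317183  0.06      ] 0.16766161010639163
C [ 0.40723763 -0.34402229  0.06      ] [ 0.47847611 -0.43599689  0.06      ] 0.11633678033190034
[[ 0.772  0.281  0.012]
 [ 0.698 -0.102  0.012]
 [ 0.501 -0.065  0.012]
 [ 0.578  0.322  0.012]]
```

View pics/crop.png

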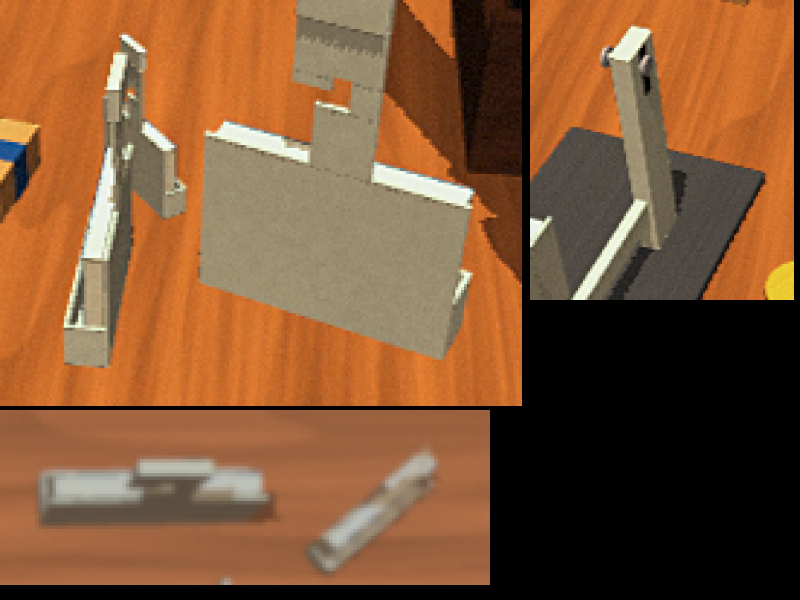

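```bash
python3 - <<'E'
import pickle
from h import *
S=pickle.load(open('s0.pkl','rb'))
s=S['top'];f=s['frame'];hsv=cv2.cvtColor(f,cv2.COLOR_BGR2HSV)
def blobs(box,lo):
    x0,y0,x1,y1=box
    m=((hsv[...,1]<70)&(hsv[...,2]>lo))[y0:y1,x0:x1].astype(np.uint8)
    n,l,st,c=cv2.connectedComponentsWithStats(m)
    for i in range(1,n):
        if st[i,4]>15:
            pts=np.argwhere(l==i)[:,::-1]+[x0,y0]
            r=cv2.minAreaRect(pts.astype(np.float32));print(st[i],c[i]+[x0,y0],r)
print(hsv[229:236,386:414,2]);print(hsv[170:192,283:306,2])
for lo in(170,190,205): print(lo);blobs((355,220,432,252),lo);blobs((280,165,310,200),lo)
for p in((389,231),(411,231)):print(onz(s,*p,.23))
print(onz(s,293.5,180,.225))
t=-.191;R=np.array([[np.cos(t),-np.sin(t)],[np.sin(t),np.cos(t)]])
for n in('top','side'):
  for q in((-24,20,225),(-6,20,225),(-6,-20,225),(-24,-20,225),(0,0,205)):
    P=[.594,.0155]+R@[q[0]/1e3,q[1]/1e3];print(n,q,np.round(proj(S[n],[*P,q[2]/1e3]),1))
E
```

```text
[[159 159 156 160 170 173 174 174 174 174 175 175 174 174 174 173 170 165
  164 162 164 166 170 171 167 162 159 159]
 [161 158 153 160 180 186 187 186 186 186 187 186 186 186 186 186 186 185
  185 184 184 185 186 184 180 168 165 165]
 [163 157 145 155 182 193 193 192 192 192 192 192 192 193 192 193 193 192
  192 192 193 192 192 190 182 174 171 171]
 [162 148 134 145 174 184 185 184 185 184 185 184 184 184 184 184 184 184
  183 185 184 184 184 184 177 170 167 171]
 [167 147 123 125 144 150 149 150 150 149 149 149 149 149 149 149 148 150
  151 151 151 152 151 155 164 171 175 179]
 [174 144 114 103 106 108 108 107 107 107 107 107 107 107 107 105 106 108
  108 109 111 112 120 137 163 183 188 190]
 [160 126 103  95  94  93  93  92  93  95  98 100  98  96  93  92  92  90
   93  93  99 114 136 159 179 190 193 193]]
[[ 87  86  86  86  86  85  86  86  87  95 110 125 130 127 112  98  90  87
   87  86  87  87  87]
 [ 86  86  86  87  86  85  86  87  87  93 108 125 138 135 121 106  95  88
   86  87  86  87  86]
 [ 85  86  86  86  87  86  87  87  86  88  95 118 140 138 116 101  92  86
   86  86  8
[... 2474 characters left out ...]
29412] ((417.04620361328125, 235.13079833984375), (10.046813011169434, 1.4884166717529297), 7.125016689300537)
[ 7 11 14  6 47] [293.36170213 178.4893617 ] ((293.4189147949219, 178.4864959716797), (12.823122024536133, 3.452378749847412), 9.462321281433105)
205
[ 0.44862867 -0.19563664  0.23      ]
[ 0.44756344 -0.2462261   0.23      ]
[0.57611559 0.02279013 0.225     ]
top (-24, 20, 225) [286.3 180.9]
top (-6, 20, 225) [287.7 173.6]
top (-6, -20, 225) [304.4 176.4]
top (-24, -20, 225) [303.1 183.7]
top (0, 0, 205) [296.8 174.9]
side (-24, 20, 225) [222.3 237.7]
side (-6, 20, 225) [213.2 235.7]
side (-6, -20, 225) [222.8 222.7]
side (-24, -20, 225) [231.6 224.5]
side (0, 0, 205) [216.5 236.9]
```

Request:
arm_command(rows=[[[0.3, 0, 0.5, 0, 0], [0.6, 0.2, 1, 0.1, 0], [1, 0.4, 1, 0.2, 0], [1, 0.6, 1, 0.25, 0]]])

```text
clock: 0.65
ee_pos: [0.3415, -0.5159, 0.3447]
eef_rot: [-2.898, -1.211, -0.003]
contact_force: [-0.2, -0.8, 0.1]
width: 0.999
```

Request:
arm_command(rows=[[[0.4, 0.3, 0, 0.1, 0], [0.8, 0.6, 0, 0.2, 0], [1, 1, 0, 0.25, 0], [1, 1, 0, 0.25, 0]]])

```text
clock: 1.15
ee_pos: [0.4407, -0.4137, 0.3454]
eef_rot: [-2.606, -1.752, -0.003]
contact_force: [-0.3, 0.2, 0.5]
width: 1.001
```

Request:
arm_command(rows=[[[0, 0.5, 0, 0.1, 0], [0.1, 1, 0, 0.25, 0], [0.1, 1, 0, 0.25, 0]]])

```text
clock: 1.52
ee_pos: [0.4489, -0.3141, 0.346]
eef_rot: [2.214, 2.228, 0.002]
contact_force: [0.3, -0.6, 0.3]
width: 0.998
```

```bash
python3 - <<'E'
from h import *
import pickle
s=snap('wrist','w1.png');pickle.dump(s,open('w1.pkl','wb'))
o=robot.observe();print(o['clock'],o['ee_pos'],o['eef_rot'],np.round(o['joints'],2),np.round(s['pose'],3).tolist())
E
```

```text
1.575 [ 0.44783882 -0.31663746  0.34570324] [ 2.21697768e+00  2.22519795e+00 -9.35674588e-05] [ 0.81  0.21 -0.31  1.39  0.06  1.56  0.51] [[1.0, -0.005, -0.003, 0.448], [0.006, 0.965, 0.264, -0.247], [0.001, -0.264, 0.965, 0.474], [0.0, 0.0, 0.0, 1.0]]
```

View pics/w1.png

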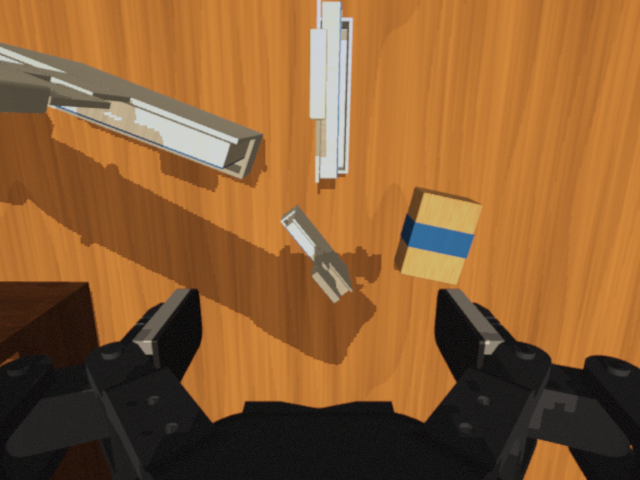

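```bash
python3 - <<'E'
from h import *
import pickle
s=pickle.load(open('w1.pkl','rb'));v=cv2.cvtColor(s['frame'],cv2.COLOR_BGR2GRAY).astype(int)
for r in (36,60,100,112): print(r,v[r,304:332])
print(v[22:34,318],v[112:124,318])
for p in((310.7,29),(310,118),(326,29),(325.5,118)): print(p,onz(s,*p,.23))
for p in((352,18),(346.5,173)): print(p,onz(s,*p,.05))
E
```

```text
36 [137 137 137 135 135 137 182 204 209 209 210 210 210 210 209 210 210 210
 210 210 209 206 190 195 207 208 208 208]
60 [138 136 136 137 135 140 185 207 209 210 211 210 209 210 210 210 210 211
 210 210 209 201 181 192 208 209 210 210]
100 [134 135 136 134 137 160 193 209 210 210 211 211 210 210 209 210 210 210
 210 208 203 186 195 209 211 211 210 211]
112 [132 134 133 135 139 165 195 208 211 210 210 210 210 210 210 211 210 209
 210 208 202 173 189 207 209 209 210 209]
[208 208 209 208 209 208 200 204 208 210 210 210] [210 210 210 210 209 205 180 133 154 167 168 168]
(310.7, 29) [ 0.44429925 -0.19591974  0.23      ]
(310, 118) [ 0.44390927 -0.24461749  0.23      ]
(326, 29) [ 0.45299981 -0.19586976  0.23      ]
(325.5, 118) [ 0.45323266 -0.24456607  0.23      ]
(352, 18) [ 0.48179057 -0.14830867  0.05      ]
(346.5, 173) [ 0.480155   -0.30005177  0.05      ]
```

Request:
arm_command(rows=[[[0, 0.4, 0, 0, 0], [0.01, 0.95, -0.2, 0, 0], [0.01, 0.95, -0.4, 0, 0], [0.01, 0.95, -0.4, 0, 0]]])

```text
clock: 2.08
ee_pos: [0.4473, -0.2239, 0.304]
eef_rot: [-2.225, -2.214, 0.002]
contact_force: [-0.4, -0.8, 0.7]
width: 0.998
```

Request:
arm_command(rows=[[[0, 0, -0.4, 0, 0], [0, 0, -0.7, 0, 0], [0, 0, -0.88, 0, 0], [0, 0, -0.88, 0, 0], [0, 0, -0.88, 0, 0]]])

```text
clock: 2.7
ee_pos: [0.4489, -0.2242, 0.2185]
eef_rot: [2.226, 2.215, 0.001]
contact_force: [0.6, -0.5, 0.3]
width: 1.001
```

```bash
python3 - <<'E'
from h import *
s=snap('wrist','w2.png')
o=robot.observe();print(o['clock'],o['ee_pos'],o['eef_rot'],o['contact_force'])
E
```

```text
2.75 [ 0.44911571 -0.22398466  0.21865326] [2.22484073e+00 2.21553316e+00 9.21113618e-04] [-0.13821138  0.14789915 -0.71130046]
```

View pics/w2.png

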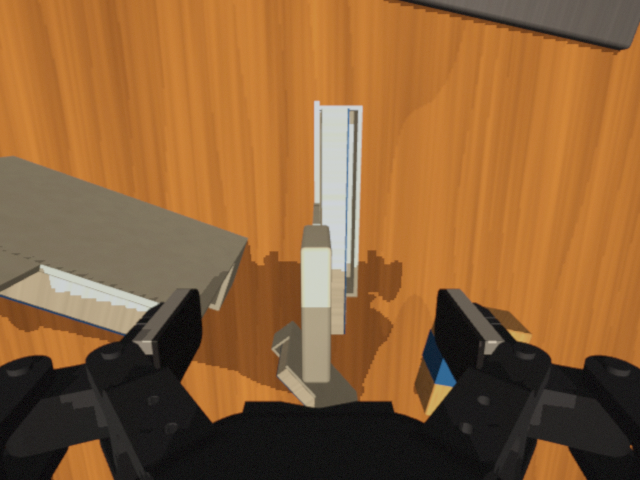

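Request:
arm_command(rows=[[[0, 0, 0, 0, 0.5], [0, 0, 0, 0, 1], [0, 0, 0, 0, 1], [0, 0, 0, 0, 1], [0, 0, 0, 0, 1], [0, 0, 0, 0, 1], [0, 0, 0, 0, 1], [0, 0, 0, 0, 1]]], squeeze=60)

```text
clock: 3.75
ee_pos: [0.4486, -0.2232, 0.2175]
eef_rot: [2.225, 2.218, 0.0]
contact_force: [-0.5, -0.4, 3.4]
width: 0.104
```

Request:
arm_command(rows=[[[0, 0, 0.1, 0, 1], [0, 0, 0.3, 0, 1], [0, 0, 0.6, 0, 1], [0, 0, 1, 0, 1], [0, 0, 1, 0, 1], [0, 0, 1, 0, 1]]])

```text
clock: 4.5
ee_pos: [0.4481, -0.2228, 0.3162]
eef_rot: [-2.223, -2.217, 0.001]
contact_force: [-0.2, 0.0, -5.2]
width: 0.107
```

```bash
python3 - <<'E'
from h import *
import pickle
s=snap('wrist','w3.png');t=snap('side');u=snap('top');pickle.dump((s,t,u),open('w3.pkl','wb'))
im=np.zeros((480,800,3),np.uint8);im[:,:480]=cv2.resize(s['frame'],(480,360))[:, :].repeat(1,0) if 0 else cv2.resize(s['frame'],(480,480))
c=t['frame'][60:320,180:340];im[:,480:775]=cv2.resize(c,(295,480),interpolation=3)
cv2.imwrite('pics/c3.png',im)
for i in range(3):
    o=robot.observe();print(o['clock'],o['ee_pos'],o['eef_rot'],o['contact_force'],o['ft_torque'],o['width'])
E
```

```text
4.65 [ 0.44787264 -0.22280458  0.31570315] [-2.22242623e+00 -2.21633962e+00  1.33919199e-03] [-0.28734002  0.72979638 -3.75307693] [-0.0598642   0.0761328  -0.01085432] 0.10064972645788962
4.65 [ 0.44787264 -0.22280458  0.31570315] [-2.22242623e+00 -2.21633962e+00  1.33919199e-03] [-0.28734002  0.72979638 -3.75307693] [-0.0598642   0.0761328  -0.01085432] 0.10064972645788962
4.65 [ 0.44787264 -0.22280458  0.31570315] [-2.22242623e+00 -2.21633962e+00  1.33919199e-03] [-0.28734002  0.72979638 -3.75307693] [-0.0598642   0.0761328  -0.01085432] 0.10064972645788962
```

View pics/c3.png

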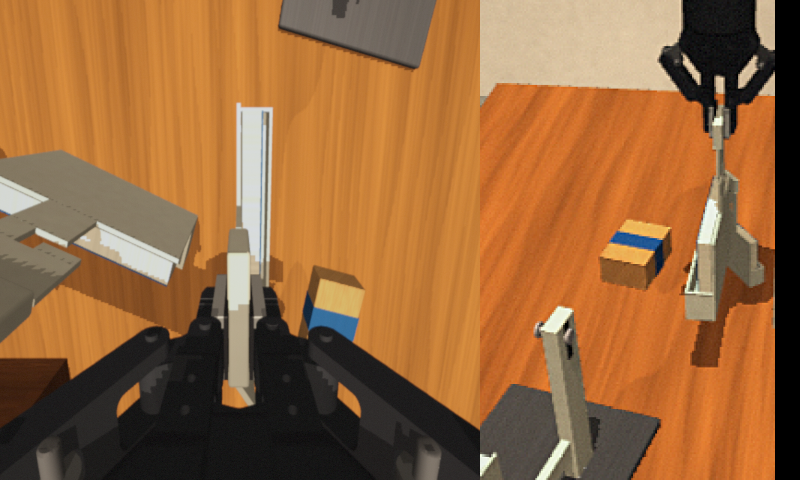

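Request:
arm_command(rows=[[[0.1, 0.1, 0, 0, 1], [0.35, 0.35, 0, -0.03, 1], [0.65, 0.65, 0, -0.07, 1], [0.9, 0.9, 0, -0.115, 1], [1, 1, 0, -0.115, 1], [1, 1, 0, -0.115, 1]]])

```text
clock: 5.4
ee_pos: [0.549, -0.1217, 0.3166]
eef_rot: [-2.411, -2.012, 0.0]
contact_force: [0.3, -1.0, -3.6]
width: 0.108
```

Request:
arm_command(rows=[[[0.1, 0.1, -0.1, 0, 1], [0.2, 0.2, -0.1, 0, 1], [0.22, 0.25, -0.1, 0, 1], [0.22, 0.25, -0.1, 0, 1], [0.22, 0.25, -0.1, 0, 1], [0.22, 0.25, -0.1, 0, 1]]])

```text
clock: 6.15
ee_pos: [0.5704, -0.0986, 0.3075]
eef_rot: [2.416, 2.007, -0.0]
contact_force: [-0.6, -0.4, -3.0]
width: 0.1
```

```bash
python3 - <<'E'
from h import *
import pickle
s=snap('wrist','w4.png');t=snap('side');u=snap('top');pickle.dump((s,t,u),open('w4.pkl','wb'))
o=robot.observe();print(o['clock'],o['ee_pos'],o['eef_rot'],o['contact_force'],o['ft_torque'],o['width'])
E
```

```text
6.3 [ 0.57045377 -0.09837484  0.30740051] [2.41595526e+00 2.00789924e+00 2.43077486e-05] [ 0.21230372 -0.58019426 -3.27938016] [0.05650263 0.02978646 0.02556863] 0.10397070154610814
```

View pics/w4.png

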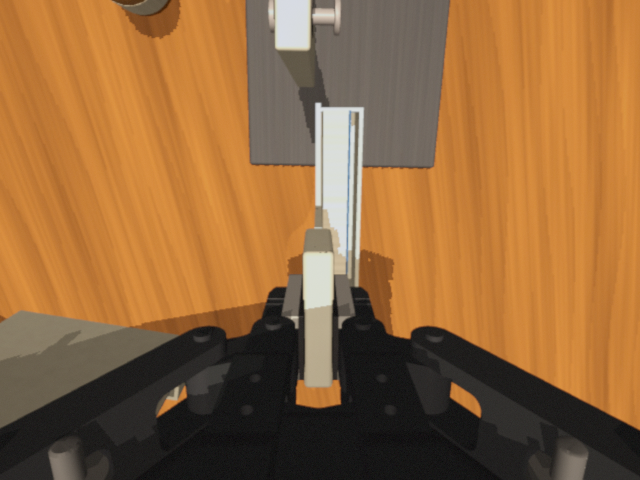

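```bash
python3 - <<'E'
from h import *
import pickle
s,t,u=pickle.load(open('w4.pkl','rb'));v=cv2.cvtColor(s['frame'],cv2.COLOR_BGR2GRAY).astype(int)
print('upr row30',v[30,268:318]);print('col 295',v[40:58,295]);
print('stud col322',v[0:36,322]);print('head col337',v[0:44,337]);print('row16',v[16,308:346])
print('base near: rows at col 260,285,400,428',[int(np.argmax(np.abs(np.diff(v[150:180,c]))))+150 for c in(256,270,285,300,380,400,415,428)])
print([int(np.argmax(np.abs(np.diff(s['frame'][r,235:265,2].astype(int)))))+235 for r in(20,60,100,140,155)],[int(np.argmax(np.abs(np.diff(s['frame'][r,425:460,2].astype(int)))))+425 for r in(20,60,100,140,155)])
c=t['frame'][222:262,195:245];d=s['frame'][0:70,250:360]
im=np.zeros((600,800,3),np.uint8);im[:400,:500]=cv2.resize(c,None,fx=10,fy=10,interpolation=0)[:400,:500]
d=cv2.resize(d,None,fx=2.7,fy=2.7,interpolation=0);im[:d.shape[0],502:502+d.shape[1]]=d[:,:298]
cv2.imwrite('pics/c4.png',im)
E
```

```text
upr row30 [108 106  98  88  89  92 124 188 214 218 219 219 220 219 220 219 219 220
 220 220 219 219 219 219 219 219 220 220 220 219 219 219 219 219 219 219
 219 219 218 218 212 193 148  78  40  63  71  72  95 109]
col 295 [219 220 220 220 218 219 219 216 205 182 142 104  89  90  90  90  86  89]
stud col322 [104 106 105 106 104 105 105 110 142 173 185 192 199 207 215 215 206 196
 185 177 165 151 135 111  87  89 102 105 104 105 105 105 104 105 104 106]
head col337 [177 181 184 189 193 196 199 201 205 208 211 212 215 214 213 209 206 202
 199 193 187 179 174 170 164 158 154 147 141 133 125 118 107  95  86  90
 101 106 106 106 107 107 106 106]
row16 [213 200 160 108 148 191 204 205 205 206 206 206 206 207 206 207 207 206
 207 207 207 207 208 208 208 206 180 179 200 206 201 190 154 110 106 106
 106 106]
base near: rows at col 260,285,400,428 [165, 164, 165, 166, 166, 168, 167, 168]
[245, 246, 247, 248, 249] [447, 443, 439, 435, 434]
```

View pics/c4.png

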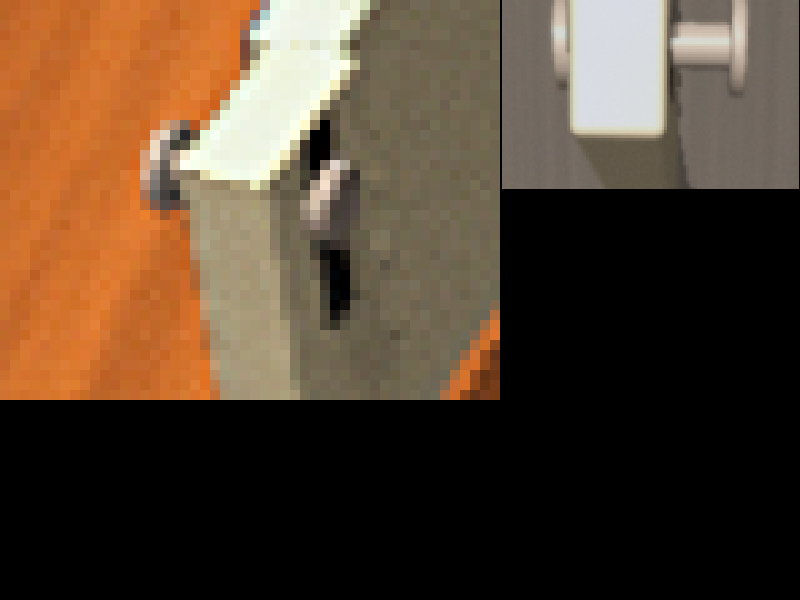

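```bash
python3 - <<'E'
from h import *
import pickle
s,t,u=pickle.load(open('w4.pkl','rb'))
print('head',two(s,(337.2,15.7),t,(211.8,238.8)))
for z in(.195,.205,.215): print(z,'mid',onz(s,322.8,15.7,z),'dia',np.linalg.norm(onz(s,322.8,8,z)-onz(s,322.8,23.4,z)),'len',np.linalg.norm(onz(s,311.5,15.7,z)-onz(s,334,15.7,z)))
L=onz(s,274.6,30,.225);Rr=onz(s,310,30,.225);print('upr',L,Rr,np.linalg.norm(L-Rr),onz(s,292,49.8,.225))
b=[onz(s,*p,.012) for p in((256,165),(428,168.3),(245.5,20),(249.5,155),(447.5,20),(434.5,155))]
print(np.round(b,4)); 
for i,j in((0,1),(3,2),(5,4)):
    d=b[j]-b[i];print(np.arctan2(d[1],d[0])-(0 if i==0 else np.pi/2))
o=robot.observe();a=o['eef_rot'];print(2*np.arctan2(a[1],a[0])-np.pi/2,o['ee_pos'])
E
```

```text
head (array([0.60259778, 0.01947695, 0.20295504]), np.float64(0.0008889930934480803))
0.195 mid [0.59585881 0.02285518 0.195     ] dia 0.007718877917940697 len 0.012501399647349323
0.205 mid [0.59531283 0.0205574  0.205     ] dia 0.007398185145588084 len 0.011982009581355679
0.215 mid [0.59476685 0.01825962 0.215     ] dia 0.007077492373235425 len 0.011462619515361929
upr [0.56983142 0.01409022 0.225     ] [0.5869033 0.010893  0.225    ] 0.017368687194333564 [0.57642086 0.00375086 0.225     ]
[[ 0.509  -0.0644  0.012 ]
 [ 0.6905 -0.102   0.012 ]
 [ 0.5307  0.0751  0.012 ]
 [ 0.5045 -0.0528  0.012 ]
 [ 0.7254  0.0387  0.012 ]
 [ 0.6989 -0.0892  0.012 ]]
-0.20421651330162666
-0.20137074330594373
-0.20396944047476673
-0.1839593121056613 [ 0.57045377 -0.09837484  0.30740051]
```

Request:
arm_command(rows=[[[0.02, 0.1, -0.05, -0.009, 1], [0.05, 0.25, -0.1, -0.009, 1], [0.09, 0.43, -0.15, -0.009, 1], [0.13, 0.61, -0.2, -0.009, 1], [0.165, 0.79, -0.22, -0.009, 1], [0.19, 0.91, -0.22, -0.009, 1], [0.203, 0.97, -0.22, -0.009, 1], [0.203, 0.97, -0.22, -0.009, 1], [0.203, 0.97, -0.22, -0.009, 1], [0.203, 0.97, -0.22, -0.009, 1]]])

```text
clock: 7.55
ee_pos: [0.5908, -0.0019, 0.2853]
eef_rot: [2.431, 1.99, -0.0]
contact_force: [-0.5, 0.9, -4.8]
width: 0.107
```

```bash
python3 - <<'E'
from h import *
import pickle
s=snap('wrist');t=snap('side');pickle.dump((s,t),open('w5.pkl','wb'))
im=np.zeros((480,800,3),np.uint8);im[:,:400]=cv2.resize(s['frame'][0:360,170:470],(400,480),interpolation=2)
im[:,400:]=cv2.resize(t['frame'][190:310,150:250],(400,480),interpolation=2);cv2.imwrite('pics/c5.png',im)
o=robot.observe();print(o['clock'],o['ee_pos'],o['eef_rot'],o['contact_force'],o['ft_torque'])
E
```

```text
7.65 [ 0.59081885 -0.00166088  0.28533887] [ 2.43056217e+00  1.99030883e+00 -8.09703192e-05] [ 0.57987766 -0.08821859 -2.76377395] [ 0.0242901   0.04379233 -0.02938887]
```

View pics/c5.png

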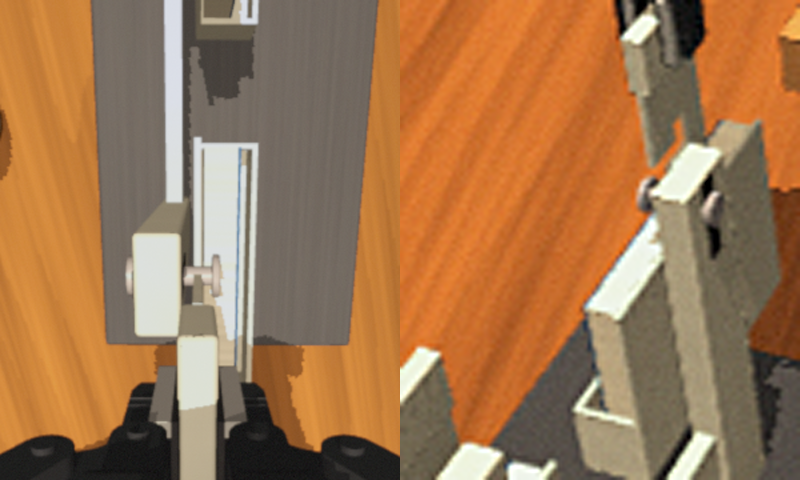

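```bash
python3 - <<'E'
from h import *
import pickle
s4=pickle.load(open('w4.pkl','rb'))[0];s5,t5=pickle.load(open('w5.pkl','rb'))
v=cv2.cvtColor(s5['frame'],cv2.COLOR_BGR2GRAY).astype(int)
print('row205',v[205,300:342]);print('col 313',v[188:224,313]);print('head col 333',v[185:228,333])
for r in range(202,210,2):
  print(two(s4,(337.2,15.7),s5,(333,r)))
for z in(.2,.205): print(onz(s5,318.5,205.5,z))
E
```

```text
row205 [222 222 221 215 197 152  81  75 118 144 187 208 210 208 203 190 183 182
 182 182 184 197 207 208 207 207 207 207 193 177 191 200 199 195 184 186
 195 213 223 223 223 223]
col 313 [ 70  70  71  71  68  71  71  72  68  70  74  93 135 164 178 187 197 208
 218 218 210 202 194 184 169 144 101  76  72  75  74  72  74  74  75  74]
head col 333 [223 223 223 223 221 200 155 134 145 161 165 170 175 181 185 189 191 193
 194 194 195 198 198 198 200 199 198 195 191 189 186 184 179 173 167 157
 149 172 211 222 222 222 222]
(array([0.60354172, 0.02019971, 0.20005854]), np.float64(0.0005299271520197811))
(array([0.60332679, 0.01962678, 0.20261332]), np.float64(0.0005462438178825459))
(array([0.60311636, 0.01906588, 0.20511449]), np.float64(0.0005622180119761658))
(array([0.6029103 , 0.01851662, 0.20756371]), np.float64(0.0005778604031418112))
[0.5955031  0.01978542 0.2       ]
[0.59570535 0.02082136 0.205     ]
```

Request:
arm_command(rows=[[[0, 0, -0.06, 0, 1], [0, 0, -0.11, 0, 1], [0, 0, -0.125, 0, 1], [0, 0, -0.125, 0, 1], [0, 0, -0.125, 0, 1]]])

```text
clock: 8.28
ee_pos: [0.5909, -0.001, 0.2729]
eef_rot: [2.43, 1.992, 0.0]
contact_force: [0.5, -0.3, -3.7]
width: 0.104
```

Request:
arm_command(rows=[[[0, 0, -0.005, 0, 1], [0, 0, -0.01, 0, 1], [0, 0, -0.01, 0, 1], [0, 0, -0.01, 0, 1]]])

```text
clock: 8.78
ee_pos: [0.5909, -0.0011, 0.2718]
eef_rot: [-2.43, -1.991, -0.0]
contact_force: [-1.3, -0.2, -4.0]
width: 0.105
```

Request:
arm_command(rows=[[[0, 0, -0.005, 0, 1], [0, 0, -0.01, 0, 1], [0, 0, -0.01, 0, 1], [0, 0, -0.01, 0, 1]]])

```text
clock: 9.28
ee_pos: [0.5909, -0.0011, 0.2708]
eef_rot: [-2.43, -1.991, -0.0]
contact_force: [0.3, -0.7, -4.3]
width: 0.103
```

Request:
arm_command(rows=[[[0, 0, -0.005, 0, 1], [0, 0, -0.01, 0, 1], [0, 0, -0.01, 0, 1], [0, 0, -0.01, 0, 1]]])

```text
clock: 9.78
ee_pos: [0.5908, -0.0011, 0.2698]
eef_rot: [-2.43, -1.991, 0.0]
contact_force: [0.3, 1.2, -3.8]
width: 0.105
```

Request:
arm_command(rows=[[[0, 0, -0.005, 0, 1], [0, 0, -0.01, 0, 1], [0, 0, -0.01, 0, 1]]])

```text
clock: 10.15
ee_pos: [0.5908, -0.0011, 0.2687]
eef_rot: [-2.43, -1.991, 0.0]
contact_force: [-0.1, -0.1, -4.1]
width: 0.104
```

Request:
arm_command(rows=[[[0, 0, -0.003, 0, 1], [0, 0, -0.007, 0, 1], [0, 0, -0.007, 0, 1]]])

```text
clock: 10.52
ee_pos: [0.5908, -0.0011, 0.268]
eef_rot: [-2.43, -1.991, 0.0]
contact_force: [-0.3, -0.1, -4.2]
width: 0.105
```

Request:
arm_command(rows=[[[0, 0, -0.003, 0, 1], [0, 0, -0.005, 0, 1], [0, 0, -0.005, 0, 1]]])

```text
clock: 10.9
ee_pos: [0.5908, -0.0011, 0.2676]
eef_rot: [-2.43, -1.991, 0.0]
contact_force: [-0.5, -0.0, -3.6]
width: 0.103
```

Request:
arm_command(rows=[[[0, 0, -0.003, 0, 1], [0, 0, -0.005, 0, 1], [0, 0, -0.005, 0, 1]]])

```text
clock: 11.28
ee_pos: [0.5909, -0.0011, 0.2673]
eef_rot: [2.43, 1.991, 0.0]
contact_force: [-0.5, -1.0, -2.3]
width: 0.102
```

Request:
arm_command(rows=[[[0, 0, -0.003, 0, 1], [0, 0, -0.005, 0, 1], [0, 0, -0.005, 0, 1]]])

```text
clock: 11.65
ee_pos: [0.591, -0.0011, 0.267]
eef_rot: [2.43, 1.991, 0.001]
contact_force: [-1.2, -0.6, 1.9]
width: 0.107
```

Request:
arm_command(rows=[[[0, 0, -0.003, 0, 1], [0, 0, -0.005, 0, 1], [0, 0, -0.005, 0, 1]]])

```text
clock: 12.02
ee_pos: [0.591, -0.0012, 0.2668]
eef_rot: [2.429, 1.991, 0.001]
contact_force: [-2.2, -1.3, 4.7]
width: 0.101
```

Request:
arm_command(rows=[[[0, 0, 0.01, 0, 1], [0, 0, 0.023, 0, 1], [0, 0, 0.023, 0, 1], [0, 0, 0.023, 0, 1]]])

```text
clock: 12.52
ee_pos: [0.5906, -0.001, 0.2678]
eef_rot: [-2.429, -1.991, 0.001]
contact_force: [0.3, -0.3, -4.0]
width: 0.108
```

Request:
arm_command(rows=[[[0.004, 0.02, 0, 0, 1], [0.008, 0.04, 0, 0, 1], [0.012, 0.06, 0, 0, 1], [0.012, 0.06, 0, 0, 1]]])

```text
clock: 13.02
ee_pos: [0.5921, 0.0053, 0.2684]
eef_rot: [-2.429, -1.992, -0.0]
contact_force: [0.0, -0.1, -3.5]
width: 0.103
```

Request:
arm_command(rows=[[[0.004, 0.02, 0, 0, 1], [0.008, 0.04, 0, 0, 1], [0.012, 0.06, 0, 0, 1], [0.012, 0.06, 0, 0, 1]]])

```text
clock: 13.52
ee_pos: [0.5933, 0.0113, 0.2684]
eef_rot: [-2.429, -1.992, -0.0]
contact_force: [0.6, -0.1, -3.6]
width: 0.103
```

Request:
arm_command(rows=[[[0.004, 0.02, 0, 0, 1], [0.008, 0.04, 0, 0, 1], [0.012, 0.06, 0, 0, 1], [0.012, 0.06, 0, 0, 1]]])

```text
clock: 14.02
ee_pos: [0.5945, 0.0173, 0.2684]
eef_rot: [-2.429, -1.992, -0.0]
contact_force: [0.1, -0.4, -3.9]
width: 0.108
```

Request:
arm_command(rows=[[[0.003, 0.012, 0, 0, 1], [0.005, 0.024, 0, 0, 1], [0.005, 0.024, 0, 0, 1]]])

```text
clock: 14.4
ee_pos: [0.5949, 0.0195, 0.2684]
eef_rot: [-2.429, -1.991, -0.0]
contact_force: [0.4, -0.6, -3.9]
width: 0.105
```

Request:
arm_command(rows=[[[0.001, 0.005, 0, 0, 1], [0.002, 0.008, 0, 0, 1], [0.002, 0.008, 0, 0, 1]]])

```text
clock: 14.78
ee_pos: [0.5951, 0.0201, 0.2684]
eef_rot: [-2.43, -1.991, -0.0]
contact_force: [0.7, 0.9, -4.4]
width: 0.102
```

Request:
arm_command(rows=[[[0, 0.003, 0, 0, 1], [0.001, 0.005, 0, 0, 1], [0.001, 0.005, 0, 0, 1]]])

```text
clock: 15.15
ee_pos: [0.5952, 0.0206, 0.2684]
eef_rot: [-2.43, -1.991, -0.0]
contact_force: [0.4, 0.3, -3.4]
width: 0.106
```

Request:
arm_command(rows=[[[0, 0.003, 0, 0, 1], [0.001, 0.005, 0, 0, 1], [0.001, 0.005, 0, 0, 1]]])

```text
clock: 15.52
ee_pos: [0.5953, 0.0212, 0.2684]
eef_rot: [-2.43, -1.991, -0.0]
contact_force: [0.5, -0.1, -3.3]
width: 0.109
```

Request:
arm_command(rows=[[[0, 0.003, 0, 0, 1], [0.001, 0.005, 0, 0, 1], [0.001, 0.005, 0, 0, 1]]])

```text
clock: 15.9
ee_pos: [0.5954, 0.0216, 0.2684]
eef_rot: [-2.43, -1.991, 0.0]
contact_force: [0.4, -0.0, -4.7]
width: 0.11
```

Request:
arm_command(rows=[[[0, 0.003, 0, 0, 1], [0.001, 0.005, 0, 0, 1], [0.001, 0.005, 0, 0, 1]]])

```text
clock: 16.27
ee_pos: [0.5955, 0.022, 0.2684]
eef_rot: [-2.43, -1.991, 0.0]
contact_force: [0.3, 0.3, -3.9]
width: 0.107
```

Request:
arm_command(rows=[[[0, 0.003, 0, 0, 1], [0.001, 0.005, 0, 0, 1], [0.001, 0.005, 0, 0, 1]]])

```text
clock: 16.65
ee_pos: [0.5956, 0.0222, 0.2683]
eef_rot: [2.43, 1.991, -0.001]
contact_force: [-0.6, -1.8, -2.8]
width: 0.106
```

Request:
arm_command(rows=[[[-0.004, -0.022, 0, 0, 1], [-0.004, -0.022, 0, 0, 1], [-0.004, -0.022, -0.01, 0, 1], [-0.004, -0.022, -0.02, 0, 1], [-0.004, -0.022, -0.02, 0, 1]]])

```text
clock: 17.27
ee_pos: [0.5952, 0.0205, 0.2662]
eef_rot: [-2.429, -1.991, 0.0]
contact_force: [-0.0, -0.0, -4.7]
width: 0.102
```

Request:
arm_command(rows=[[[0, 0, -0.007, 0, 1], [0, 0, -0.013, 0, 1], [0, 0, -0.02, 0, 1], [0, 0, -0.02, 0, 1]]])

```text
clock: 17.77
ee_pos: [0.5952, 0.0204, 0.2643]
eef_rot: [-2.43, -1.991, 0.0]
contact_force: [-0.2, 0.3, -5.1]
width: 0.107
```

Request:
arm_command(rows=[[[0, 0, -0.007, 0, 1], [0, 0, -0.013, 0, 1], [0, 0, -0.02, 0, 1], [0, 0, -0.02, 0, 1]]])

```text
clock: 18.27
ee_pos: [0.5952, 0.0204, 0.2623]
eef_rot: [-2.43, -1.991, 0.0]
contact_force: [0.4, -0.9, -4.2]
width: 0.104
```

Request:
arm_command(rows=[[[0, 0, -0.005, 0, 1], [0, 0, -0.01, 0, 1], [0, 0, -0.015, 0, 1], [0, 0, -0.015, 0, 1]]])

```text
clock: 18.77
ee_pos: [0.5952, 0.0204, 0.2608]
eef_rot: [-2.43, -1.991, 0.0]
contact_force: [-0.7, -0.6, -3.7]
width: 0.105
```

Below the lip level without contact, so the stud is in the notch.

Request:
arm_command(rows=[[[0, 0, -0.005, 0, 1], [0, 0, -0.01, 0, 1], [0, 0, -0.01, 0, 1]]])

```text
clock: 19.15
ee_pos: [0.5952, 0.0204, 0.2598]
eef_rot: [-2.43, -1.991, 0.0]
contact_force: [-0.3, 0.9, -3.5]
width: 0.102
```

Request:
arm_command(rows=[[[0, 0, -0.003, 0, 1], [0, 0, -0.006, 0, 1], [0, 0, -0.006, 0, 1]]])

```text
clock: 19.52
ee_pos: [0.5952, 0.0204, 0.2592]
eef_rot: [-2.43, -1.991, 0.0]
contact_force: [0.3, 0.5, -3.7]
width: 0.105
```

Request:
arm_command(rows=[[[0, 0, -0.003, 0, 1], [0, 0, -0.005, 0, 1], [0, 0, -0.005, 0, 1]]])

```text
clock: 19.9
ee_pos: [0.5952, 0.0204, 0.2587]
eef_rot: [-2.43, -1.991, 0.0]
contact_force: [-0.5, -0.6, -3.7]
width: 0.101
```

Request:
arm_command(rows=[[[0, 0, -0.003, 0, 1], [0, 0, -0.005, 0, 1], [0, 0, -0.005, 0, 1]]])

```text
clock: 20.27
ee_pos: [0.5953, 0.0204, 0.2584]
eef_rot: [2.43, 1.991, 0.0]
contact_force: [-0.5, -0.7, -2.7]
width: 0.103
```

Request:
arm_command(rows=[[[0, 0, -0.003, 0, 1], [0, 0, -0.004, 0, 1], [0, 0, -0.004, 0, 1]]], squeeze=20)

```text
clock: 20.65
ee_pos: [0.5953, 0.0205, 0.2582]
eef_rot: [2.43, 1.991, 0.0]
contact_force: [-0.6, 0.5, -0.8]
width: 0.103
```

Request:
arm_command(rows=[[[0, 0, 0, 0, 0.86], [0, 0, 0, 0, 0.83], [0, 0, 0, 0, 0.8], [0, 0, 0, 0, 0.75], [0, 0, 0, 0, 0.7], [0, 0, 0, 0, 0.65], [0, 0, 0, 0, 0.6], [0, 0, 0, 0, 0.6], [0, 0, 0, 0, 0.6]]])

```text
clock: 21.78
ee_pos: [0.5952, 0.0204, 0.2579]
eef_rot: [-2.43, -1.991, -0.0]
contact_force: [0.5, -0.2, -0.4]
width: 0.405
```

```bash
python3 - <<'E'
from h import *
import pickle
s=snap('wrist');t=snap('side');pickle.dump((s,t),open('w6.pkl','wb'))
im=np.zeros((480,800,3),np.uint8);im[:,:400]=cv2.resize(s['frame'][0:360,170:470],(400,480),interpolation=2)
im[:,400:]=cv2.resize(t['frame'][190:310,150:250],(400,480),interpolation=2);cv2.imwrite('pics/c6.png',im)
o=robot.observe();print(o['clock'],o['ee_pos'],o['eef_rot'],o['contact_force'],o['ft_torque'],o['width'])
E
```

```text
21.875 [0.59523512 0.02041884 0.25789621] [-2.42972390e+00 -1.99140874e+00 -2.17873001e-05] [-0.22715057 -1.1208757  -0.36878732] [-0.0526916   0.03264688 -0.0292869 ] 0.3966177794498145
```

View pics/c6.png

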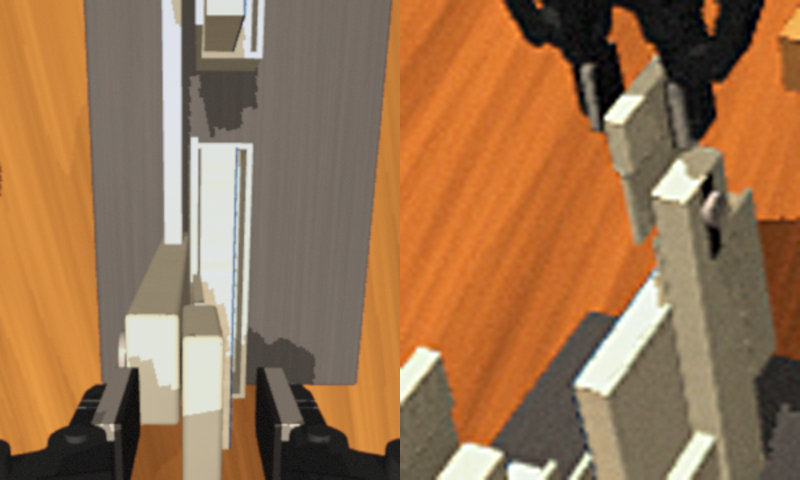

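Request:
arm_command(rows=[[[0, 0, 0.1, 0, 0.6], [0, 0, 0.3, 0, 0.6], [0, 0, 0.5, 0, 0.6], [0, 0, 0.8, 0, 0.6], [0, 0, 1, 0, 0.6], [0, 0, 1, 0, 0.6], [0, 0, 1, 0, 0.6]]])

```text
clock: 22.75
ee_pos: [0.5951, 0.0204, 0.3572]
eef_rot: [-2.429, -1.991, 0.001]
contact_force: [-0.3, -0.2, -0.8]
width: 0.4
```

Request:
arm_command(rows=[[[-0.1, -0.3, 0, 0, 0.6], [-0.3, -0.7, 0, 0, 0.6], [-0.3, -1, 0, 0, 0.6], [-0.3, -1, 0, 0, 0.6], [-0.3, -1, 0, 0, 0.6], [-0.3, -1, 0, 0, 0.6], [-0.3, -1, 0, 0, 0.6], [-0.3, -1, 0, 0, 0.6]]])

```text
clock: 23.75
ee_pos: [0.5653, -0.079, 0.3579]
eef_rot: [-2.429, -1.992, -0.0]
contact_force: [0.1, -0.2, -0.8]
width: 0.399
```

```bash
python3 - <<'E'
from h import *
s=snap('wrist');t=snap('side');t2=snap('side')
im=np.zeros((480,800,3),np.uint8);im[:,:400]=cv2.resize(s['frame'][0:360,170:470],(400,480),interpolation=2)
im[:,400:]=cv2.resize(t['frame'][180:480,50:350],(400,480),interpolation=2);cv2.imwrite('pics/c7.png',im)
print(np.abs(t['frame'].astype(int)-t2['frame']).max())
o=robot.observe();print(o['clock'],o['ee_pos'],o['contact_force'])
E
```

```text
131
23.9 [ 0.56527555 -0.07940755  0.35789167] [-0.40807428  0.1731853   0.28459938]
```

View pics/c7.png

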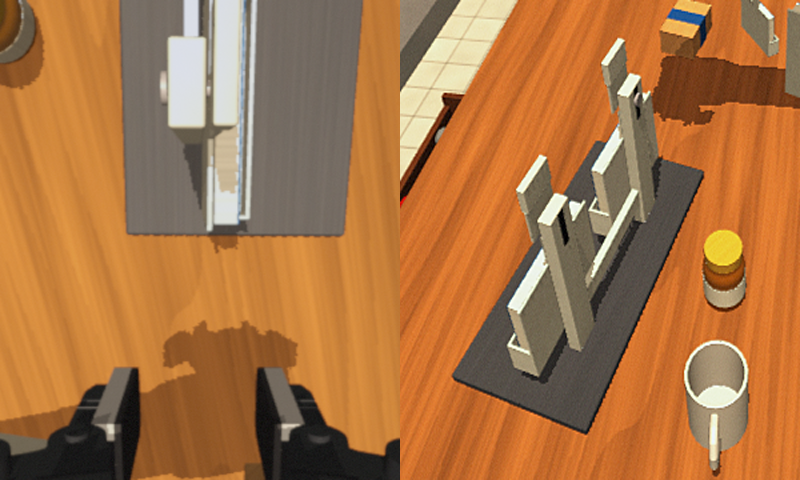

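Request:
arm_command(rows=[[[0, 0, 0, 0, 0.6], [0, 0, 0, 0, 0.6], [0, 0, 0, 0, 0.6], [0, 0, 0, 0, 0.6], [0, 0, 0, 0, 0.6], [0, 0, 0, 0, 0.6], [0, 0, 0, 0, 0.6], [0, 0, 0, 0, 0.6]]])

```text
clock: 24.9
ee_pos: [0.5652, -0.0796, 0.3579]
eef_rot: [-2.43, -1.991, -0.0]
contact_force: [-0.2, -0.5, -0.9]
width: 0.4
```

```bash
python3 - <<'E'
from h import *
a=snap('side')['frame'].astype(int)
for i in range(6): b=snap('side')['frame'].astype(int)
d=np.abs(a-b).max(2);print('pocket region',d[205:300,190:235].max(),(d[205:300,190:235]>25).sum(),'all',d.max(),np.argwhere(d>40)[:3])
robot.job_done()
print(robot.observe()['clock'])
E
```

```text
pocket region 18 0 all 104 [[128 220]
 [128 221]]
the job is handed in; nothing more can be done
the job is handed in; nothing more can be done
```

The middle-sized pocket is hanging on the rack's free stud with its cards facing the same way as its neighbour. The job is handed in at about 25 s; no verdict is reported.

- **Feeling for the stud:** I lowered the pocket with the stud clear of the jaw until the lip touched. That put the stud about 205 mm up, matching the camera estimate of 203–206 mm. I then slid the pocket sideways to the spine, backed off 1.5 mm, and lowered it 9 mm into the notch. It touched within 0.1 mm of the expected height.
- **Forces:** the highest press I read was about 8.5 N, against the 15 N limit. Readings come only at the end of each move.
- **Last checks:** the final picture showed the pocket upright and parallel to the rack. The gripper was clear, and the mug, jar and carton looked where they had been.
- **Check that disagreed:** two side pictures taken just after I backed away differed strongly somewhere (131 grey levels), and I did not look where. After a second's wait, a repeat over about 0.3 s showed no motion in the pocket's region. Only the level of image noise remained there. The larger remaining difference (104) that I located was outside that region, at row 128, columns 220–221.

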